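Lay a transport carton on the check-out platform and give it its temperature logger

ROBOT

A 6-joint arm with a two-finger parallel gripper is mounted at the origin on the work surface; the furniture and walls round the work are solid. World frame = base frame: x ahead of the robot, y to its left, z up, the work surface at z = 0. Lengths are in m, angles in rad, forces in N, time in s.
With the tool pointing down it reaches from about 0.35 to 0.85 m from the base axis. Payload 8.1 kg.
Tool frame: the origin (TCP) lies between the finger pads; the fingertips stand 11 mm ahead of it and the grasp point (between the pads) lies 8 mm behind it; y points along the fingers, x is the direction in which the jaws open and shut, and the axes are right-handed (so a half turn about y gives the same grasp; the last joint's range is limited). The gripper opens to 93 mm and grips with 3 to 60 N. Pads are 15 mm wide; open, the fingers measure 128 mm over their backs; the gripper's body (75 mm by 188 mm) begins 65 mm behind the grasp point.
Start: joints at [-1.38, 0.13, 1.488, -0, 1.523, -0.085], TCP at [0.163, -0.577, 0.23] pointing down, gripper open.
Joint ranges: [-2.96, 2.96], [-0.89, 2.26], [0.02, 2.5], [-1.34, 4.48], [0, 2.73], [-2.66, 2.66]. Speed limits (rad/s): [2.39, 2.39, 2.79, 3.14, 3.14, 3.14].

INTERFACE

Orientations are given as a rotation vector (axis times angle).
In Python, from plant import readout, optics, robot gives the robot as it stands.
- The arm moves only by the shell command python3 -m creep 'ROWS' [FORCE]. ROWS is JSON, a list that holds one entry, the list of rows, each a list of 7 numbers: the closure, from 0 (fully open) to 1 (shut), then the shift along the tool's x, y, z in cm, then the turn, a rotation vector about the tool's x, y, z in degrees. In form: [[[grip, x, y, z, wx, wy, wz], ...]]. A call has exactly 8 rows; each row shifts and turns the pose as measured when the row begins, along the tool's axes as they then stand; what a row does not reach is not made up. A row lasts 1/10 s, in which the tool goes at most 50 mm and 8.59 degrees, less where a joint would pass 70% of its speed; a pose out of reach is approached as far as the arm can. A call is refused whole if a number of a shift passes 5 or a number of a turn 8.59, either way. A call with a gripper value outside its range is refused whole. The fingers move at their own pace and stop on an object; FORCE is the grip in N (left out, the last holds). Time passes only in rows, so rows that do not move let the fingers close, or fill a call up. It gives the time, the measured TCP pose, the force and the opening at its end, in the units of the state.
- readout.read_state(): the state, without advancing time (a new reading comes with each control period).
- optics.read_camera(name): name is "scene" or "top" or "wrist"; returns a dict with "frame" (420x560x3 uint8, red, green, blue), "depth" (420x560 float32, m along the optical axis (not along the pixel's ray), 0 where there is no reading), "intrinsics" (3x3 intrinsics, pixels), "R" (3x3) and "t" (3): a world point X has camera coordinates R X + t. Camera axes: x right, y down, z forward; pixel columns grow to the right and rows downward; lengths in m; the calibration is good to about 2 mm. A picture is of the moment at which its call begins.
- robot.close_job(): hands the job in, once; it reports no verdict.
The state is a dict: "t": time; "q": joint angles; "dq": joint speeds; "joint_torque": joint torques, N m; "tool_pos": TCP position; "orientation": TCP orientation; "force": force on the tool from outside, world axes, zero at the start; "wrist_torque": the same for the moment, N m; "opening": finger opening in m.
Only numpy, scipy, OpenCV 4.12 (cv2) and the standard library are available. Lean on these libraries where they do the work, as an engineer would, in place of code of your own. Each camera call takes 0.05 s, during which the arm holds its last target. There are 200 camera calls.

TASK

Without lifting the carton, slide it upright up to the front step of the white platform, then push its top over so that it lies on its back on the platform with the marked face up. Then slide it sideways along the platform until its side presses the roller lever of the switch just past its click, the carton's edge over the green band and never as far as the red one. Finally set the temperature logger lengthwise in the middle of the blue-framed field on the carton, screen up, let it go, and leave the bottles and the label roll where they are.

Things in the scene. Friction and masses are not known exactly. Their poses are not given: they have to be found in the camera images.
- platform: fixed flat white platform, top 20 mm above the table. Origin: middle of its front (step) edge at table level; x into the platform (away from the robot), y to its left, z up. Slab x 0 to 200, y -170 to +200 mm. The front edge is the step that blocks the carton's foot. At the left end a switch body, 52 mm above the slab, x 2 to 86, y 181 to 198 mm, roller lever on its right
- switch_lever (a joint): roller lever angle (rad): 0 free, grows as the roller is pressed to platform +y; clicks at 0.17, overtravel above 0.32, stop 0.42. Light return spring, 0.15 to 0.35 N at the roller, less than the carton's friction. Lever 60 mm, vertical hinge at platform x 12, y 165 mm. A carton side pressing the roller is at platform y = 131 mm at first touch, 140 at the click, 149 at overtravel
- roller (a point): centre of the black roller (18 mm diameter, 18 mm high, vertical axis) at the end of the lever, 57.5 mm above the table; moves with the lever
- carton: cardboard carton, 75 mm deep (x), 120 wide (y), 180 long (z), 0.3 to 0.65 kg, smooth (friction about 0.3). Origin: centre of its foot end (underside while it stands); z along its length; the marked face is -x. Starts upright a few cm in front of the step, marked face roughly to the robot. Lying on its back, -x is up and z points into the platform
- carton_foot (a point): middle of the carton's far lower edge as it stands (37.5 mm in +x from the carton's origin, at the foot end): the edge that goes against the step
- carton_field (a point): centre of the blue-framed white field (74 mm wide by 108 mm along the carton) on the carton's marked face, 100 mm from the foot end
- logger_mid (a point): centre of the loose temperature logger, a light grey flat case with a screen and two buttons, 92 mm (x) by 58 mm (y) by 19 mm high (z), screen up, 70 g, lying on the table to the left or right; axes are the logger's own, z up through the screen
- label_roll: roll of blank labels, 106 x 67 x 30 mm, lying on the table on the other side: bystander, leave it; origin at its underside
- spray_bottle: clear spray bottle with green head, 52 x 83 x 250 mm, standing at the right: bystander; origin at its underside
- pump_bottle: white pump bottle, 69 x 55 x 176 mm, standing at the right: bystander; origin at its underside
- small_bottle_f3: dark bottle with red cap, 36 x 42 x 106 mm, standing at the left: bystander; origin at its underside
- green_band (a point): middle of the green band on the platform's top, which runs along platform x at platform y = 140 to 149 mm: above it the left side of the carton must stop. The red band lies beyond, y = 149.5 to 156.5 mm. Axes as the platform's
Mind the look-alikes: they are no part of the job. What is meant by the part that bears logger_mid is not orange, and is the larger of those in its own colour.

How it is judged:
By the outcome, as a careful person would: the job done as asked, in the order asked, and still so for the second after the job is handed in, with the robot touching nothing.
It also fails if it takes over 69 s, if anything falls off the work surface, if the arm or the gripper's body presses on something with over 40 N, if the wrist force passes 120 N, or if a joint passes its speed limit or range.

## Working session

There is one attempt and no reset: what is moved stays moved. The work goes in short steps, Python scripts to look and compute and a shell command to move; the robot and the scene stay as the last step left them, time stands still between calls to the robot, and variables do not carry over. Pictures are saved under pics/ and viewed, about 8 in all and at most 12, crops included, and the job is handed in when it is done.

```bash
ls; mkdir -p pics; cat > h.py <<'E'
import numpy as np, cv2
from plant import readout, optics, robot
from scipy.spatial.transform import Rotation as Ro
def cam(n,save=None):
    d=optics.read_camera(n)
    if save: cv2.imwrite('pics/'+save+'.png',d['frame'][:,:,::-1]); np.savez('pics/'+save+'.npz',**d)
    return d
def world(d):
    K=d['intrinsics'];z=d['depth'];v,u=np.mgrid[:z.shape[0],:z.shape[1]]
    c=np.stack([(u-K[0,2])/K[0,0]*z,(v-K[1,2])/K[1,1]*z,z],-1)
    w=(c-d['t'])@d['R']; w[z==0]=np.nan
    return w
def proj(d,X):
    c=d['R']@np.array(X,float)+d['t'];p=d['intrinsics']@c;return p[:2]/p[2]
def tool():
    s=readout.read_state();return np.array(s['tool_pos']),Ro.from_rotvec(s['orientation']),s
E
python3 - <<'E'
from h import *
a=cam('scene','s0');b=cam('top','t0')
im=np.vstack([a['frame'],b['frame']])
for d in(a,b): print(-d['R'].T@d['t'], d['intrinsics'][0,0])
p,r,s=tool();print(p,r.as_matrix().round(3),s)
E
```

```text
pics
[ 1.72698223 -0.57136601  1.00492218] 517.4454740826895
[0.29811639 0.00713949 1.69581003] 528.6568973137543
[ 0.16330927 -0.57682928  0.22868313] [[ 0.272 -0.     0.962]
 [-0.962  0.002  0.272]
 [-0.002 -1.     0.   ]] {'t': 0.1, 'q': array([-1.38040337e+00,  1.31086520e-01,  1.48918617e+00, -9.99322373e-06,
        1.52298596e+00, -8.53936486e-02]), 'dq': array([-8.35388673e-05, -1.27469562e-03, -2.66647840e-03,  8.97035911e-04,
       -1.31407665e-03, -8.90242598e-04]), 'joint_torque': array([ 1.27750485e-03, -5.61342001e+01, -4.93096304e+01,  7.70896976e-02,
        2.91710364e-02, -5.70134011e-05]), 'tool_pos': array([ 0.16330927, -0.57682928,  0.22868313]), 'orientation': array([-1.32599018,  1.00454443, -1.00247334]), 'force': array([-0.82279166,  0.06402692,  0.94228673]), 'wrist_torque': array([ 0.02595052, -0.06539622,  0.01950484]), 'opening': 0.0930342083810082}
```

View pics/s0.png

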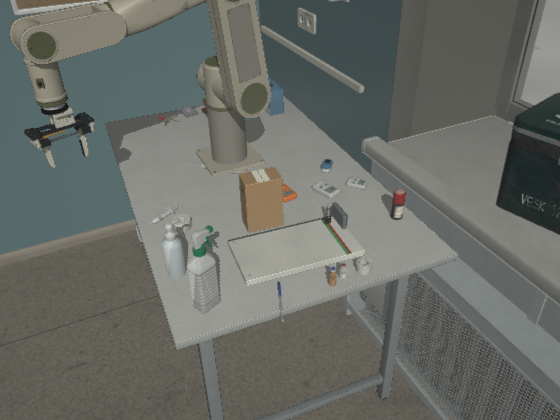

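View pics/t0.png

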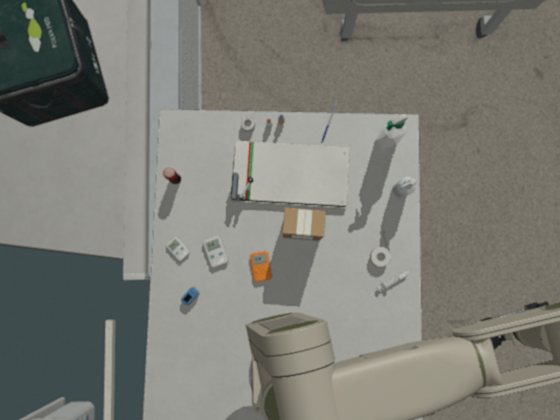

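In the scene image, the carton is at (262,200), the platform at (295,250) and the lever at (328,215). Three things in the top view could be the logger: the larger light grey one at (215,251), the smaller grey one at (177,249), and the orange one at (261,266). By the description it is (215,251), which I'll check in a crop.

```bash
python3 - <<'E'
from h import *
d=dict(np.load('pics/t0.npz'));w=world(d);f=d['frame']
c=cv2.resize(f[130:290,150:360],None,fx=3.8,fy=3.7,interpolation=cv2.INTER_CUBIC)
cv2.imwrite('pics/c1.png',c[:,:,::-1])
def rect(m,name):
    n,l,st,_=cv2.connectedComponentsWithStats(m.astype(np.uint8))
    k=1+np.argmax(st[1:,4]);q=w[l==k]
    r=cv2.minAreaRect((q[:,:2]*1000).astype(np.float32));print(name,len(q),r,np.nanmedian(q[:,2]));print(cv2.boxPoints(r).round(0).tolist())
box=np.zeros(w.shape[:2],bool)
def roi(x0,x1,y0,y1):
    b=box.copy();b[y0:y1,x0:x1]=1;return b
z=w[:,:,2]
print('table z',np.nanmedian(z[300:330,200:240]))
rect(roi(225,360,130,215)&(z>.012)&(z<.03),'plat')
rect(roi(275,335,195,250)&(z>.165)&(z<.2),'carton')
rect(roi(195,235,230,275)&(z>.010)&(z<.03),'logA')
rect(roi(160,192,230,270)&(z>.008)&(z<.03),'logB')
for n,a in dict(roll=(365,395,245,270),spray=(375,410,115,140),pump=(390,420,175,195),f3=(160,185,165,187),orange=(245,275,245,285)).items(): rect(roi(*a)&(z>.015),n)
m=roi(225,300,130,215)&(f[:,:,0]>f[:,:,1].astype(int)+40);rect(m,'red')
m=roi(225,300,130,215)&(f[:,:,1]>f[:,:,0].astype(int)+30);rect(m,'green')
E
```

```text
table z 0.0005123388913402408
plat 6556 ((631.440185546875, -28.09783935546875), (370.68402099609375, 202.03524780273438), 84.91632080078125) 0.020868273278428884
[[514.0, -204.0], [716.0, -222.0], [748.0, 148.0], [547.0, 165.0]]
carton 1087 ((458.4700622558594, -59.561866760253906), (119.96922302246094, 76.44204711914062), 83.4925537109375) 0.18052288528170266
[[414.0, -115.0], [490.0, -123.0], [503.0, -4.0], [427.0, 4.0]]
logA 525 ((390.8954162597656, 220.03701782226562), (96.29730224609375, 61.96835708618164), 19.649587631225586) 0.019951659051547693
[[335.0, 233.0], [356.0, 175.0], [447.0, 207.0], [426.0, 265.0]]
logB 318 ((402.1965637207031, 336.91058349609375), (77.80155181884766, 48.57670974731445), 39.87746810913086) 0.015482676998064758
[[357.0, 331.0], [388.0, 293.0], [448.0, 343.0], [416.0, 380.0]]
roll 263 ((358.63360595703125, -303.03790283203125), (58.918949127197266, 62.83978271484375), 8.734129905700684) 0.030218563092965695
[[325.0, -276.0], [334.0, -339.0], [393.0, -330.0], [383.0, -268.0]]
spray 544 ((727.4480590820312, -341.5314636230469), (79.18421936035156, 45.5
[... 389 characters left out ...]
967590332031), 2.4554734230041504) 0.09794856634946297
[[611.0, 366.0], [613.0, 327.0], [645.0, 328.0], [643.0, 368.0]]
orange 460 ((339.7144775390625, 74.42323303222656), (91.20779418945312, 57.97481918334961), 9.159693717956543) 0.019940716165874388
[[290.0, 96.0], [299.0, 39.0], [389.0, 53.0], [380.0, 110.0]]
red 75 ((671.1649169921875, 108.77383422851562), (9.941325187683105, 136.0762939453125), 87.25677490234375) 0.0211081007207648
[[603.0, 107.0], [739.0, 101.0], [739.0, 110.0], [603.0, 117.0]]
green 75 ((678.1010131835938, 99.40547180175781), (7.5787177085876465, 124.00983428955078), 85.23941802978516) 0.021138618888123583
[[616.0, 101.0], [740.0, 90.0], [740.0, 98.0], [617.0, 108.0]]
```

View pics/c1.png

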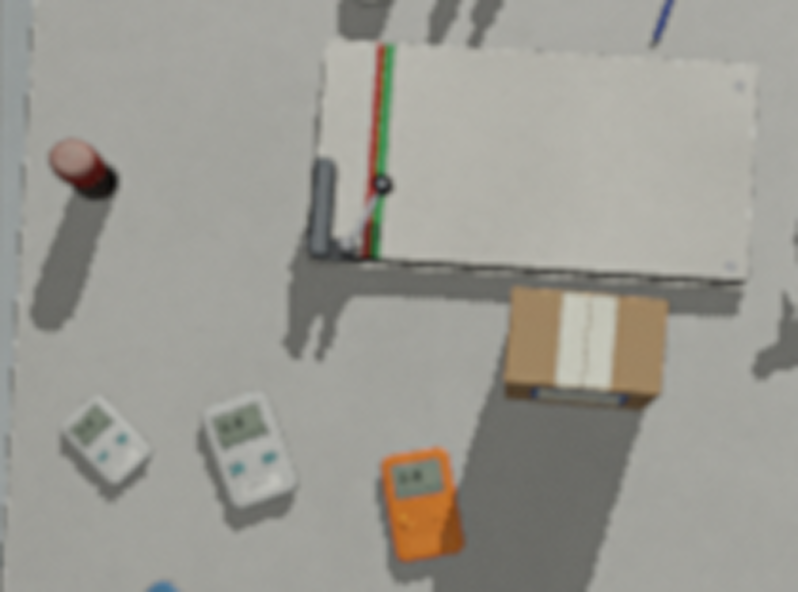

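The crop confirms it: the large light grey case at crop (250,450) has a screen and two buttons, and is bigger than the grey one at (105,445). Next I move behind the carton.

```bash
cat >> h.py <<'E'
O=np.array([.529,-.0347]);ya=np.radians(-5.05)
XH=np.array([np.cos(ya),np.sin(ya)]);YH=np.array([-np.sin(ya),np.cos(ya)])
def P(x,y,z): return np.r_[O+(x*XH+y*YH)/1000,z/1000]   # platform mm -> world m
def toP(X): X=np.asarray(X);r=X[...,:2]-O;return np.stack([r@XH,r@YH,X[...,2]],-1)*1000
def RT(yaw,tilt=0): # tool z horizontal heading (deg rel. platform), fingers tilted forward by tilt
    a=ya+np.radians(yaw);z=np.r_[np.cos(a),np.sin(a),0];y=np.r_[0,0,-1.];x=np.cross(y,z)
    return Ro.from_matrix(np.c_[x,y,z])*Ro.from_rotvec([np.radians(tilt),0,0])
def go(X,Rt):
    p,r,s=tool();print('t',round(s['t'],2),'P',toP(p).round(1),'F',s['force'].round(1),'open',round(s['opening'],4),'q',s['q'].round(2))
    print('shift cm',(r.inv().apply(X-p)*100).round(2),'turn deg',np.degrees((r.inv()*Rt).as_rotvec()).round(2),'shift if turned first',(Rt.inv().apply(X-p)*100).round(2))
E
python3 -m creep '[[[0,-3.9,0,3,0,0,0],[0,-3.9,0,3,0,0,0],[0,-3.9,0,3,0,0,0],[0,-3.9,0,3,0,0,0],[0,-3.9,0,3,0,0,0],[0,0,0,0,0,7,0],[0,0,0,0,0,7,0],[0,0,0,0,0,7,0]]]'
python3 -c "
from h import *
go(P(-165,-31,180),RT(0,35));print(RT(0,35).as_matrix())"
```

```text
t: 0.9
tool_pos: [0.2553, -0.3387, 0.2218]
orientation: [-1.153, 1.293, -1.272]
force: [0.0, -0.6, -0.2]
opening: 0.0936
t 0.9 P [-245.9 -326.9  221.8] F [ 0.  -0.6 -0.2] open 0.0936 q [-1.05 -0.35  1.95  0.    1.56  0.62]
shift cm [-29.64   4.53   7.72] turn deg [35.26 -0.95 -0.49] shift if turned first [-29.59   8.06   4.23]
[[-0.08802505  0.57134996  0.81597231]
 [-0.99611826 -0.0504891  -0.0721059 ]
 [ 0.         -0.81915204  0.57357644]]
```

```bash
python3 -m creep '[[[0,-4,0.5,0.5,4.4,0,0],[0,-4,0.5,0.5,4.4,0,0],[0,-4,0.5,0.5,4.4,0,0],[0,-4,0.5,0.5,4.4,0,0],[0,-4,0.5,0.5,4.4,0,0],[0,-4,0.5,0.5,4.4,0,0],[0,-4,0.5,0.5,4.4,0,0],[0,-4,0.5,0.5,4.4,0,0]]]'
python3 -c "
from h import *
go(P(-140,-31,65),RT(0,35))"
```

```text
t: 1.7
tool_pos: [0.4395, -0.0792, 0.1906]
orientation: [-0.723, 0.923, -1.447]
force: [-5.4, -3.3, 13.0]
opening: 0.093
t 1.7 P [-85.3 -52.2 190.6] F [-5.4 -3.3 13. ] open 0.093 q [-0.52 -0.89  2.43  0.3   1.18  1.11]
shift cm [ -1.     8.35 -11.02] turn deg [ 5.52 -2.91 -4.02] shift if turned first [ -2.12   7.15 -11.69]
```

The tilt ran into the joint 2 limit at this short radius, so the tool went off course and touched something. I'll raise it, take the tilt out and look.

```bash
python3 -m creep '[[[0,0,-2.5,1.5,0,0,0],[0,0,-2.5,1.5,0,0,0],[0,0,-2.5,1.0,-4,0,0],[0,0,0,-1,-6,0,0],[0,0,0,-1,-6,0,0],[0,0,0,-1,-6,0,0],[0,0,0,-1,-4,0,0],[0,0,0,-1,0,0,0]]]'
python3 -c "
from h import *
go(P(-140,-31,240),RT(0,0))
a=cam('scene','s1');b=cam('top','t1')
im=np.hstack([a['frame'][120:320,150:430],b['frame'][110:310,200:480]]);cv2.imwrite('pics/m1.png',cv2.resize(im,(800,286))[:,:,::-1])
w=world(b);z=w[...,2];m=np.zeros(z.shape,bool);m[190:255,270:340]=1;q=w[m&(z>.165)&(z<.19)];print(len(q));print(toP(q).min(0),toP(q).max(0),cv2.minAreaRect((q[:,:2]*1000).astype(np.float32)))"
```

```text
t: 2.5
tool_pos: [0.3885, -0.0724, 0.2626]
orientation: [-1.073, 1.274, -1.223]
force: [-0.8, -0.2, -0.7]
opening: 0.0929
t 2.5 P [-136.6  -49.9  262.6] F [-0.8 -0.2 -0.7] open 0.0929 q [-0.41 -0.49  1.98  0.1   1.64  1.25]
shift cm [-1.69  2.4  -0.42] turn deg [-2.35  0.44 -5.11] shift if turned first [-1.89  2.26 -0.34]
810
[-90.92602736 -54.0162769  171.21179268] [ -0.66246245  59.48179498 189.87502264] ((477.8227233886719, -25.751712799072266), (96.53425598144531, 75.8928451538086), 63.80653381347656)
```

View pics/m1.png

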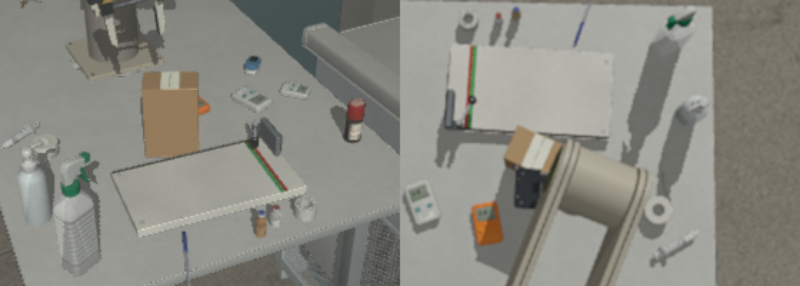

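The carton is still upright but now yawed clockwise, with its left front corner at the step. I'll get its pose from the scene depth image.

```bash
cat >> h.py <<'E'
def carton_up(d,d2=None,c0=(-50,0)):
    # top-face points from given cams, fit 75x120 rect (x,y,yaw deg in platform) by penalising outside + cover
    from scipy.optimize import minimize
    q=[]
    for k in (d,d2):
        if k is None: continue
        w=toP(world(k)).reshape(-1,3);f=k['frame'].reshape(-1,3).astype(int)
        m=(w[:,2]>30)&(w[:,2]<186)&(abs(w[:,0]-c0[0])<120)&(abs(w[:,1]-c0[1])<130)&(f[:,0]-f[:,2]>25)
        q.append(w[m])
    q=np.vstack(q)
    def res(v,out=False):
        a=np.radians(v[2]);r=q[:,:2]-v[:2];lx=r@[np.cos(a),np.sin(a)];ly=r@[-np.sin(a),np.cos(a)]
        dx,dy=abs(lx)-37.5,abs(ly)-60
        sd=np.maximum(dx,dy); top=q[:,2]>174
        e=np.where(top,np.maximum(sd,0),abs(sd))
        return np.minimum(e,10).mean()
    best=min((minimize(res,[c0[0],c0[1],y],method='Nelder-Mead',options=dict(xatol=.1,fatol=1e-4)) for y in(-25,-10,5)),key=lambda r:r.fun)
    return best.x.round(1),round(best.fun,2),len(q)
E
python3 - <<'E'
from h import *
a=dict(np.load('pics/s1.npz'));b=dict(np.load('pics/t1.npz'))
print(carton_up(a,b),carton_up(a))
print(carton_up(dict(np.load('pics/s0.npz')),dict(np.load('pics/t0.npz')),(-68,-31)))
E
```

```text
(array([-55.3,  -0. , -21. ]), np.float64(1.67), 2370) (array([-55.4,  -0. , -20.9]), np.float64(2.02), 1891)
(array([-70.5, -30.2,  -1.3]), np.float64(1.4), 2688)
```

```bash
python3 -m creep '[[[0.5,-1,0,0,-2.4,0.4,-5.1],[0.5,-3.2,0,-0.3,0,0,0],[0.5,0,3,0,0,0,0],[0.5,0,3,0,0,0,0],[0.5,0,3,0,0,0,0],[0.5,0,3,0,0,0,0],[0.5,0,2,0,0,0,0],[0.5,0,0,0,0,0,0]]]'
python3 -c "
from h import *
go(P(-124,-12,112),RT(0,0))"
```

```text
t: 3.4
tool_pos: [0.3911, -0.0315, 0.1216]
orientation: [-1.142, 1.256, -1.297]
force: [-0.3, 0.7, 0.4]
opening: 0.0465
t 3.4 P [-137.6   -8.9  121.6] F [-0.3  0.7  0.4] open 0.0465 q [-0.21 -0.43  2.19  0.    1.35  1.45]
shift cm [0.29 1.   1.33] turn deg [-1.71 -0.52  0.11] shift if turned first [0.31 0.96 1.36]
```

```bash
python3 -m creep '[[[0.5,0.3,1,0.8,-1.7,-0.5,0],[0.5,0,0,0.7,0,0,0],[0.5,0,0,0.7,0,0,0],[0.5,0,0,0.6,0,0,0],[0.5,0,0,0.6,0,0,0],[0.5,0,0,0.6,0,0,0],[0.5,0,0,0.6,0,0,0],[0.5,0,0,0,0,0,0]]]'
python3 -c "
from h import *
go(P(-82,-12,112),RT(0,0));print(carton_up(cam('scene')))"
```

```text
t: 4.2
tool_pos: [0.4424, -0.0398, 0.1185]
orientation: [-1.157, 1.265, -1.284]
force: [-0.3, -0.2, -0.3]
opening: 0.0463
t 4.2 P [-85.8 -12.7 118.5] F [-0.3 -0.2 -0.3] open 0.0463 q [-0.2  -0.24  2.05 -0.    1.32  1.46]
shift cm [-0.07  0.66  0.37] turn deg [-0.73 -0.15  0.11] shift if turned first [-0.07  0.65  0.38]
(array([-38.8,  -0. ,  -0.6]), np.float64(3.19), 2029)
```

```bash
python3 -m creep '[[[0.5,0,0.4,0.2,-0.7,0,0],[0.5,0,0,0.2,0,0,0],[0.5,0,0,0.2,0,0,0],[0.5,0,0,0,0,0,0],[0.5,0,0,0,0,0,0],[0.5,0,0,0,0,0,0],[0.5,0,0,0,0,0,0],[0.5,0,0,0,0,0,0]]]'
python3 -c "
from h import *
go(P(-90,-14,165),RT(0,0));a=cam('scene','s2');b=cam('top','t2')
for c in ((-45,-20),(-40,5)): print(carton_up(a,b,c),carton_up(a,None,c))
w=toP(world(a));f=a['frame'].astype(int);m=(w[...,2]>60)&(w[...,2]<170)&(abs(w[...,0])<15)&(abs(w[...,1])<110)&(f[...,0]-f[...,2]>20)
q=w[m];print(np.percentile(q[:,1],[1,99]),np.polyfit(q[:,1],q[:,0],1),np.polyfit(q[:,2],q[:,0],1))"
```

```text
t: 5.05
tool_pos: [0.4464, -0.0398, 0.1137]
orientation: [-1.171, 1.279, -1.273]
force: [-3.6, -0.9, 3.5]
opening: 0.0468
t 5.05 P [-81.9 -12.3 113.7] F [-3.6 -0.9  3.5] open 0.0468 q [-0.2  -0.2   2.02 -0.    1.32  1.46]
shift cm [ 0.18 -5.12 -0.85] turn deg [ 0.37 -0.11  0.09] shift if turned first [ 0.17 -5.13 -0.81]
(array([-35.1, -13.2,  -0. ]), np.float64(1.96), 1972) (array([-35.1, -13.2,  -0. ]), np.float64(1.96), 1972)
(array([-35.1, -13.2,  -0. ]), np.float64(1.96), 1972) (array([-35.1, -13.2,  -0. ]), np.float64(1.96), 1972)
[-73.88111548  44.33440795] [0.01323071 2.45592503] [ 0.03685454 -2.04499162]
```

```bash
python3 -m creep '[[[0.2,0.2,-1,-1,0,0,0],[0.2,0,-2,0,0,0,0],[0.2,0,-2,0,0,0,0],[0.2,0,0,0.5,0,0,0],[0.2,0,0,0.7,0,0,0],[0.2,0,0,0.7,0,0,0],[0.2,0,0,0.7,0,0,0],[0.2,0,0,0.7,0,0,0]]]'
python3 -c "
from h import *
go(P(-20,-14,165),RT(0,0))"
```

```text
t: 5.95
tool_pos: [0.4716, -0.0438, 0.1613]
orientation: [-1.17, 1.28, -1.273]
force: [-1.0, 0.7, 1.3]
opening: 0.0742
t 5.95 P [-56.3 -14.1 161.3] F [-1.   0.7  1.3] open 0.0742 q [-0.2  -0.17  1.91 -0.    1.41  1.46]
shift cm [-0.02 -0.39  3.63] turn deg [ 0.35 -0.13  0.05] shift if turned first [-0.01 -0.37  3.63]
```

```bash
python3 -m creep '[[[0.2,0,-0.2,0.6,0,0,0],[0.2,0,0,0.6,0,0,0],[0.2,0,0,0.6,0,0,0],[0.2,0,0,0.5,0,0,0],[0.2,0,0,0.5,0,0,0],[0.2,0,0,0.5,0,0,0],[0.2,0,0,0.5,0,0,0],[0.2,0,0,0.5,0,0,0]]]'
python3 -c "
from h import *
go(P(-20,-14,165),RT(0,0));a=cam('scene','s3');cv2.imwrite('pics/m3.png',cv2.resize(a['frame'][100:310,180:460],(560,420))[:,:,::-1])"
```

```text
t: 6.75
tool_pos: [0.5186, -0.048, 0.1613]
orientation: [-1.171, 1.281, -1.272]
force: [-0.3, 0.1, 0.0]
opening: 0.0743
t 6.75 P [ -9.2 -14.1 161.3] F [-0.3  0.1  0. ] open 0.0743 q [-0.19 -0.03  1.78 -0.    1.4   1.47]
shift cm [-0.01 -0.36 -1.08] turn deg [ 0.43 -0.13  0.04] shift if turned first [-0.01 -0.37 -1.08]
```

View pics/m3.png

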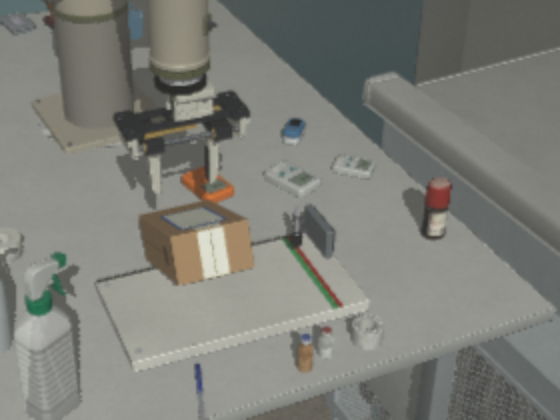

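The carton looks to be lying on the platform, marked face up, at crop (200,240). I'll lift clear, turn the tool toward platform +y and measure.

```bash
python3 -m creep '[[[0.2,0,-3,0,0,-8,0],[0.2,0,-3,0,0,-8,0],[0.2,0,0,0,0,-8,0],[0.2,0,0,0,0,-8,0],[0.2,0,0,0,0,-8,0],[0.2,0,0,0,0,-8,0],[0.2,0,0,0,0,-8,0],[0.2,0,0,0,0,-8,0]]]'
python3 -m creep '[[[0,0,0,0,0,-8,0],[0,0,0,0,0,-8,0],[0,0,0,0,0,-8,0],[0,0,0,-4,0,0,0],[0,0,0,-4,0,0,0],[0,0,0,-4,0,0,0],[0,0,0,0,0,0,0],[0,0,0,0,0,0,0]]]'
python3 -c "
from h import *
go(P(60,-115,120),RT(90,0));a=cam('scene','s4');b=cam('top','t4')
for d in(a,b):
  w=toP(world(d));f=d['frame'].astype(int)
  m=(w[...,2]>88)&(w[...,2]<105)&(abs(w[...,0]-60)<150)&(abs(w[...,1])<170)
  n,l,st,_=cv2.connectedComponentsWithStats(m.astype(np.uint8));q=w[l==1+np.argmax(st[1:,4])]
  print(len(q),cv2.minAreaRect(q[:,:2].astype(np.float32)),q.min(0),q.max(0),np.median(q[:,2]))
cv2.imwrite('pics/m4.png',cv2.resize(b['frame'][110:310,180:460],(700,500))[:,:,::-1])"
```

```text
t: 7.6
tool_pos: [0.5203, -0.0481, 0.2241]
orientation: [-1.536, 0.4, -0.389]
force: [-0.2, -0.4, -0.5]
opening: 0.0746
t: 8.4
tool_pos: [0.5133, -0.1708, 0.2245]
orientation: [-1.57, 0.049, -0.04]
force: [0.3, 0.4, -0.6]
opening: 0.0927
t 8.4 P [  -3.7 -136.9  224.5] F [ 0.3  0.4 -0.6] open 0.0927 q [-0.41 -0.02  1.65 -0.    1.51 -0.36]
shift cm [ 6.5  10.41  1.99] turn deg [ 0.02  1.81 -0.35] shift if turned first [ 6.37 10.45  2.19]
1452 ((33.604705810546875, -13.964920043945312), (122.07586669921875, 189.08058166503906), 89.8824234008789) [-60.85077012 -74.92785169  88.04750504] [128.08813976  47.26309351 102.77500011] 95.51861496457764
2137 ((34.760704040527344, -13.996204376220703), (119.7703857421875, 181.6825714111328), 89.8874740600586) [-56.04302971 -73.99812417  88.01777144] [125.60873945  45.98324606 104.94219507] 96.09371073892912
```

View pics/m4.png

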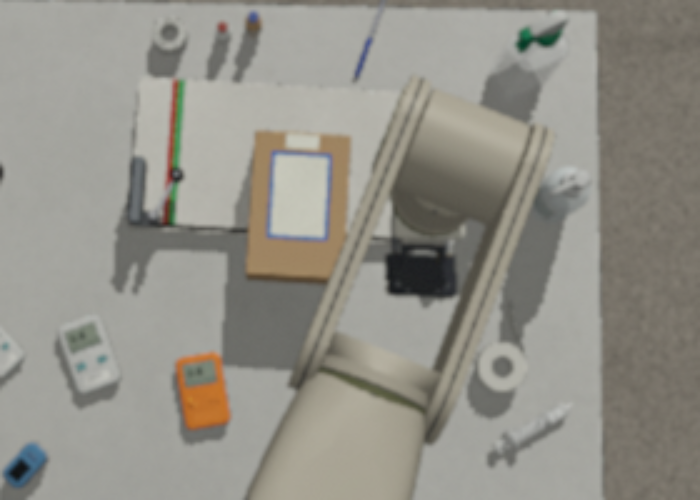

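It lies on its back, x -56 to 125, y -74 to 46, yaw about 0, with the field up at crop (300,195). Next is the sideways push at its centre of mass (x about 35).

```bash
python3 -m creep '[[[0,3.9,3,1,0,1.8,-0.3],[0,0,3,0,0,0,0],[0,0,3,0,0,0,0],[0,0,3,0,0,0,0],[0,0,3,0,0,0,0],[0,0,2,0,0,0,0],[0,0,0,1,0,0,0],[0,0,0,0,0,0,0]]]'
python3 -c "
from h import *
go(P(35,-82,51),RT(90,0))"
```

```text
t: 9.3
tool_pos: [0.558, -0.141, 0.0504]
orientation: [-1.57, 0.058, -0.062]
force: [-0.1, 0.1, 0.2]
opening: 0.0931
t 9.3 P [  38.2 -103.3   50.4] F [-0.1  0.1  0.2] open 0.0931 q [-0.34  0.22  1.73  0.    1.19 -0.26]
shift cm [-0.3  -0.06  2.13] turn deg [-0.03  0.67  0.14] shift if turned first [-0.32 -0.06  2.13]
```

```bash
python3 -m creep '[[[0,-0.3,0,1,0,0.7,0],[0,0,0,0.8,0,0,0],[0,0,0,0.6,0,0,0],[0,0,0,0.7,0,0,0],[0,0,0,0.8,0,0,0],[0,0,0,0.8,0,0,0],[0,0,0,0.8,0,0,0],[0,0,0,0.8,0,0,0]]]'
python3 -m creep '[[[0,0,0,0.8,0,0,0],[0,0,0,0.8,0,0,0],[0,0,0,0.7,0,0,0],[0,0,0,0.6,0,0,0],[0,0,0,0.5,0,0,0],[0,0,0,0.3,0,0,0],[0,0,0,0,0,0,0],[0,0,0,0,0,0,0]]]'
cat >> h.py <<'E'
def lying(d):
  w=toP(world(d));f=d['frame'].astype(int)
  m=(w[...,2]>85)&(w[...,2]<105)&(abs(w[...,0]-60)<150)&(w[...,1]<170)&(w[...,1]>-100)&(f[...,0]-f[...,2]>15)
  n,l,st,_=cv2.connectedComponentsWithStats(m.astype(np.uint8));q=w[l==1+np.argmax(st[1:,4])]
  print(len(q),cv2.minAreaRect(q[:,:2].astype(np.float32)),q.min(0),q.max(0))
  return q
E
python3 -c "
from h import *
go(P(35,16.5,51),RT(90,0))
for n in('scene','top'):
  d=cam(n,n+'5');lying(d)
  w=toP(world(d));f=d['frame'].astype(int)
  g=(f[...,1]-f[...,0]>25)&(abs(w[...,2]-20)<6)&(abs(w[...,1]-144)<20);r=(f[...,0]-f[...,1]>35)&(abs(w[...,2]-20)<6)&(abs(w[...,1]-150)<20)
  print('green',np.polyfit(w[g][:,0],w[g][:,1],1),g.sum(),'red',np.polyfit(w[r][:,0],w[r][:,1],1))
"
```

```text
t: 10.1
tool_pos: [0.5644, -0.0734, 0.0568]
orientation: [-1.573, 0.061, -0.079]
force: [0.6, -1.6, 0.3]
opening: 0.0929
t: 10.9
tool_pos: [0.5682, -0.0321, 0.0568]
orientation: [-1.573, 0.06, -0.078]
force: [0.5, -1.8, -0.3]
opening: 0.0931
t 10.9 P [38.8  6.  56.8] F [ 0.5 -1.8 -0.3] open 0.0931 q [-0.15  0.19  1.75 -0.    1.19 -0.06]
shift cm [-0.39  0.57  1.05] turn deg [0.14 0.03 0.67] shift if turned first [-0.38  0.58  1.05]
576 ((36.655113220214844, 73.78234100341797), (120.96149444580078, 190.17221069335938), 89.39125061035156) [-58.35482062  12.54039561  85.0973356 ] [131.26377906 135.04374114 101.55839504]
green [-9.92267894e-03  1.48129493e+02] 51 red [5.25487497e-02 1.48957799e+02]
513 ((36.05455017089844, 113.07511901855469), (44.46734619140625, 180.06385803222656), 88.1791763305664) [-53.93111472  88.14932679  85.93694841] [126.67714536 133.44228853 104.96753264]
green [-3.97163492e-03  1.46677101e+02] 93 red [-2.80856027e-03  1.55853351e+02]
```

The green band measures at y 146.7 against a nominal 144.5, so my platform frame reads about 2.2 mm high. The carton side is therefore at about 131 true, which is first touch. I need about 12 mm more, and will go 8 mm then check.

```bash
python3 -m creep '[[[0,0,0,0.3,0,0,0],[0,0,0,0.3,0,0,0],[0,0,0,0.3,0,0,0],[0,0,0,0,0,0,0],[0,0,0,0,0,0,0],[0,0,0,0,0,0,0],[0,0,0,0,0,0,0],[0,0,0,0,0,0,0]]]'
python3 -c "
from h import *
go(P(35,18,51),RT(90,0))
d=cam('top','top6');q=lying(d);e=cam('scene','scene6');lying(e)
b=np.round(q[:,0]/10).astype(int);s=sorted(set(b));y=np.array([q[b==k,1].max() for k in s]);print(np.polyfit(np.array(s)[1:-1]*10,y[1:-1],1))
A=cv2.resize(d['frame'][140:215,225:285],(480,600),interpolation=cv2.INTER_CUBIC)
c=proj(e,P(70,140,50)).astype(int);B=cv2.resize(e['frame'][c[1]-40:c[1]+40,c[0]-20:c[0]+22],(315,600),interpolation=cv2.INTER_CUBIC)
cv2.imwrite('pics/m6.png',np.hstack([A,B])[:,:,::-1])"
```

```text
t: 11.8
tool_pos: [0.569, -0.0232, 0.0568]
orientation: [-1.573, 0.061, -0.079]
force: [-0.1, -2.1, 0.8]
opening: 0.0931
t 11.8 P [38.8 14.9 56.8] F [-0.1 -2.1  0.8] open 0.0931 q [-0.13  0.19  1.75 -0.    1.19 -0.04]
shift cm [-0.39  0.57  0.31] turn deg [ 0.15 -0.04  0.67] shift if turned first [-0.38  0.58  0.31]
510 ((35.90367889404297, 121.87350463867188), (42.86722183227539, 180.08543395996094), 88.94732666015625) [-54.07003068  99.24104753  85.05838587] [126.15275604 142.57055328 104.65380893]
563 ((35.31275939941406, 84.32563781738281), (121.23648071289062, 187.12518310546875), 88.4984359741211) [-57.18189023  21.54612463  85.08578116] [128.90481732 143.74436644 102.4616694 ]
[-3.19858481e-03  1.41399510e+02]
```

View pics/m6.png

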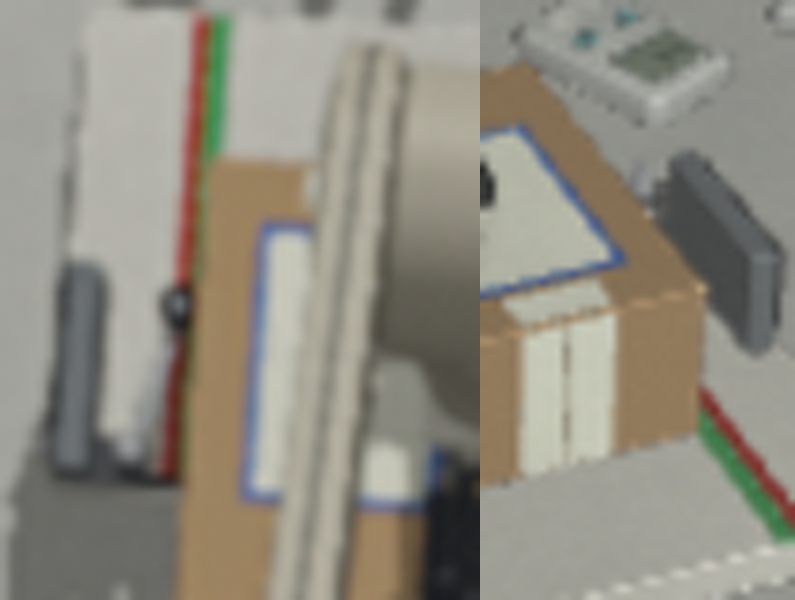

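The right crop shows the carton's far lower corner at (697,430), just at the inner edge of the green band. That agrees with about 140 true, so I'll push 4 mm more.

```bash
python3 -m creep '[[[0,0,0,0.2,0,0,0],[0,0,0,0.2,0,0,0],[0,0,0,0,0,0,0],[0,0,0,0,0,0,0],[0,0,0,0,0,0,0],[0,0,0,0,0,0,0],[0,0,0,0,0,0,0],[0,0,0,0,0,0,0]]]'
python3 -c "
from h import *
go(P(35,18.5,51),RT(90,0))
d=cam('top','top7');q=lying(d);e=cam('scene','scene7')
b=np.round(q[:,0]/10).astype(int);s=sorted(set(b));y=np.array([q[b==k,1].max() for k in s]);print(np.polyfit(np.array(s)[1:-1]*10,y[1:-1],1))
w=toP(world(d));m=(d['frame'].max(-1)<60)&(abs(w[...,0]-70)<25)&(abs(w[...,1]-155)<20)&(w[...,2]>45)&(w[...,2]<75);print('roller',m.sum(),np.median(w[m],0),w[m].min(0),w[m].max(0))
w=toP(world(e));f=e['frame'];m=(f.max(-1)<60)&(abs(w[...,0]-70)<30)&(abs(w[...,1]-155)<25)&(w[...,2]>45)&(w[...,2]<75);print('roller',m.sum(),np.median(w[m],0) if m.any() else '')
c=proj(e,P(128,144,20));c=c.astype(int);B=cv2.resize(e['frame'][c[1]-15:c[1]+15,c[0]-20:c[0]+20],(800,600),interpolation=cv2.INTER_CUBIC);cv2.imwrite('pics/m7.png',B[:,:,::-1])"
```

```text
t: 12.7
tool_pos: [0.5695, -0.0191, 0.0568]
orientation: [-1.573, 0.061, -0.079]
force: [0.0, -1.9, 0.2]
opening: 0.093
t 12.7 P [38.9 19.1 56.8] F [ 0.  -1.9  0.2] open 0.093 q [-0.12  0.19  1.75 -0.    1.19 -0.03]
shift cm [-0.4   0.57 -0.06] turn deg [ 0.16 -0.04  0.68] shift if turned first [-0.39  0.58 -0.06]
505 ((36.344635009765625, 128.38363647460938), (40.414188385009766, 180.44688415527344), 87.74518585205078) [-54.15099686 105.51973667  86.19889642] [126.67337413 146.51439825 104.94485062]
[-7.88655737e-03  1.45583961e+02]
roller 3 [ 66.02635748 155.12542977  66.27720712] [ 64.74752992 154.6676918   57.93761109] [ 66.40337199 157.70949459  67.28999584]
roller 0
```

View pics/m7.png

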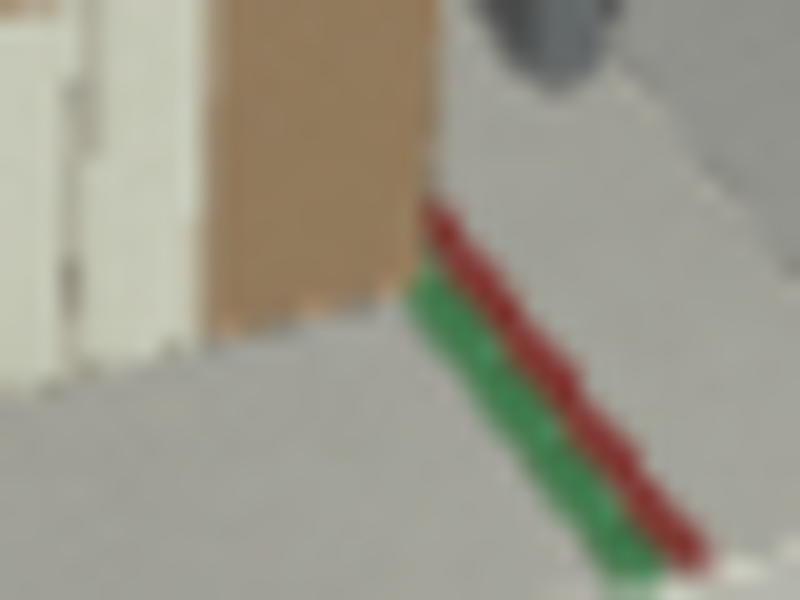

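The carton's far corner, at crop (415,285), lies on the green band with red still clear. The side is at 142.5 to 144.4 true. Now I back off and go to the logger.

```bash
python3 -m creep '[[[0,0,0,-1.5,0,0,0],[0,0,0,-2,0,0,0],[0,0,-4,0,0,0,0],[0,0,-4,0,0,0,0],[0,0,-4,0,0,0,0],[0,-4,-2,0,0,0,0],[0.2,-4,0,0,0,8,0],[0.2,-4,0,0,0,8,0]]]'
python3 -m creep '[[[0.2,0,0,0,0,8,0],[0.2,0,0,0,0,8,0],[0.2,0,0,0,0,8,0],[0.2,0,0,0,0,8,0],[0.2,0,0,0,0,8,0],[0.2,0,0,0,0,8,0],[0.2,0,0,0,0,1,0],[0.2,0,0,0,0,0,0]]]'
python3 -c "
from h import *
go(np.array([.391,.220,.12]),RT(24.7))
d=cam('top','top8');lying(d)"
```

```text
t: 13.6
tool_pos: [0.4436, -0.044, 0.1993]
orientation: [-1.552, 0.287, -0.3]
force: [-0.5, 0.1, 0.5]
opening: 0.0814
t: 14.4
tool_pos: [0.4376, -0.0474, 0.1999]
orientation: [-1.333, 0.974, -0.989]
force: [-0.0, 0.7, 0.0]
opening: 0.0744
t 14.4 P [-90.  -20.7 199.9] F [-0.   0.7  0. ] open 0.0744 q [-0.22 -0.31  1.96  0.    1.49  1.04]
shift cm [-26.94   7.89   3.5 ] turn deg [-0.5  -2.21  0.27] shift if turned first [-26.75   7.99   4.6 ]
1031 ((36.20233917236328, 86.68819427490234), (120.09062957763672, 180.7344970703125), 89.90193176269531) [-54.20771097  26.58008547  85.31625982] [126.64801843 146.77461006 104.9049024 ]
```

```bash
python3 -m creep '[[[0.2,-4,0,0,-0.5,-2.2,0.3],[0.2,-4.5,0,0.8,0,0,0],[0.2,-4.5,0,0.8,0,0,0],[0.2,-4.5,0,0.8,0,0,0],[0.2,-4.5,1,0.8,0,0,0],[0.2,-4.5,2,0.8,0,0,0],[0.2,0,3,0,0,0,0],[0.2,0,0,0,0,0,0]]]'
python3 -c "
from h import *
go(np.array([.391,.220,.014]),RT(24.7))
d=cam('wrist','w9');cv2.imwrite('pics/w9.png',d['frame'][:,:,::-1])
w=world(d);m=(w[...,2]>.011)&(w[...,2]<.03)&(abs(w[...,0]-.391)<.08)&(abs(w[...,1]-.22)<.07)
n,l,st,_=cv2.connectedComponentsWithStats(m.astype(np.uint8));q=w[l==1+np.argmax(st[1:,4])]
print(len(q),cv2.minAreaRect((q[:,:2]*1000).astype(np.float32)),np.median(q[:,2]))"
```

```text
t: 15.25
tool_pos: [0.3846, 0.2238, 0.1404]
orientation: [-1.357, 0.931, -0.935]
force: [-0.6, -2.0, -1.1]
opening: 0.0742
t 15.25 P [-166.6  244.8  140.4] F [-0.6 -2.  -1.1] open 0.0742 q [ 0.41 -0.25  2.02  0.    1.37  1.61]
shift cm [ 0.59 12.64  0.39] turn deg [-0.31  1.47 -0.03] shift if turned first [ 0.57 12.64  0.47]
6211 ((386.05645751953125, 219.8785400390625), (91.66849517822266, 57.98441696166992), 18.804590225219727) 0.01847530447909446
```

View pics/w9.png

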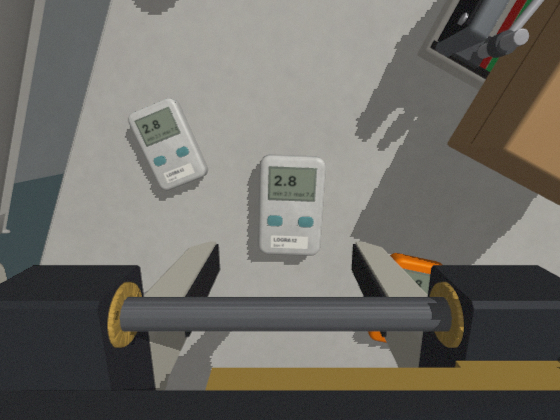

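The wrist view shows the large logger centred at (292,205) between the fingers. Its rectangle fits 91.7 x 58 mm, so the size is right. I descend and grip.

```bash
python3 -m creep '[[[0.2,0.45,2,0.2,-0.3,2.3,0],[0.2,0,2.5,0,0,0,0],[0.2,0,2.5,0,0,0,0],[0.2,0,2.3,0,0,0,0],[0.2,0,1.5,0,0,0,0],[0.2,0,1,0,0,0,0],[0.2,0,0,0,0,0,0],[0.2,0,0,0,0,0,0]]]'
python3 -c "
from h import *
go(np.array([.387,.220,.014]),RT(23.85))"
```

```text
t: 16.1
tool_pos: [0.4031, 0.2178, 0.0357]
orientation: [-1.327, 0.955, -0.973]
force: [0.3, -0.1, 0.6]
opening: 0.0743
t 16.1 P [-147.6  240.4   35.7] F [ 0.3 -0.1  0.6] open 0.0743 q [ 0.38 -0.09  2.08  0.    1.13  1.63]
shift cm [-0.72  2.14 -1.5 ] turn deg [-1.22 -0.19 -0.09] shift if turned first [-0.73  2.17 -1.46]
```

```bash
python3 -m creep '[[[0.2,-0.7,0,-1.5,-1.2,0,0],[0.2,0,0.8,0,0,0,0],[0.2,0,0.7,0,0,0,0],[0.2,0,0.5,0,0,0,0],[0.2,0,0,0,0,0,0],[0.2,0,0,0,0,0,0],[0.2,0,0,0,0,0,0],[0.2,0,0,0,0,0,0]]]'
python3 -c "
from h import *
go(np.array([.387,.220,.014]),RT(23.85))"
```

```text
t: 16.9
tool_pos: [0.3873, 0.2207, 0.0167]
orientation: [-1.342, 0.965, -0.966]
force: [0.4, -0.0, 0.6]
opening: 0.0744
t 16.9 P [-163.7  242.    16.7] F [ 0.4 -0.   0.6] open 0.0744 q [ 0.4  -0.07  2.1   0.    1.1   1.65]
shift cm [ 0.06  0.27 -0.05] turn deg [-0.18 -0.15 -0.11] shift if turned first [ 0.06  0.27 -0.05]
```

```bash
python3 -m creep '[[[0.2,0,0.3,0,0,0,0],[1,0,0,0,0,0,0],[1,0,0,0,0,0,0],[1,0,0,0,0,0,0],[1,0,0,0,0,0,0],[1,0,0,0,0,0,0],[1,0,0,0,0,0,0],[1,0,0,0,0,0,0]]]' 15
python3 -m creep '[[[1,0,-2,0,0,0,0],[1,0,-3,0,0,0,0],[1,0,-4,0,0,0,0],[1,0,-4,0,0,0,0],[1,0,-4,0,0,0,0],[1,0,-3,0,0,0,0],[1,0,0,0,0,0,0],[1,0,0,0,0,0,0]]]'
python3 -c "
from h import *
go(P(46.2,86.7,220),RT(0))
p,r,s=tool();d=cam('wrist','w10');w=world(d);q=r.inv().apply(w.reshape(-1,3)-p)*1000
m=(abs(q[:,1])<14)&(abs(q[:,0])<29)&(abs(q[:,2])<80);k=q[m];print(m.sum(),k.min(0),k.max(0),np.percentile(k[:,2],[1,99]),np.median(k,0))"
```

```text
t: 17.7
tool_pos: [0.3876, 0.2208, 0.0138]
orientation: [-1.341, 0.965, -0.966]
force: [-0.6, 0.6, -0.3]
opening: 0.0579
t: 18.5
tool_pos: [0.3847, 0.2192, 0.2195]
orientation: [-1.346, 0.968, -0.965]
force: [-0.3, 0.2, -0.9]
opening: 0.0579
t 18.5 P [-166.1  240.2  219.5] F [-0.3  0.2 -0.9] open 0.0579 q [ 0.4  -0.3   1.92  0.    1.53  1.65]
shift cm [22.58 -0.1  13.27] turn deg [ 0.09 23.69 -0.08] shift if turned first [15.35 -0.05 21.23]
14684 [-28.98793245 -13.91004756 -46.77382616] [28.97576738 11.71922987 44.23868584] [-44.80285507  43.96868988] [-0.31105304 -4.70158415 13.39063143]
```

```bash
python3 -m creep '[[[1,0,0,0,0,7.9,0],[1,0,0,0,0,7.9,0],[1,0,0,0,0,7.9,0],[1,2.2,0,3,0,0,0],[1,2.2,0,3,0,0,0],[1,2.2,0,3,0,0,0],[1,2.2,0,3,0,0,0],[1,2.2,0,3,0,0,0]]]'
python3 -c "
from h import *
d=dict(np.load('pics/top8.npz'));w=toP(world(d));f=d['frame'].astype(int)
m=(f[...,2]-f[...,0]>25)&(w[...,2]>85)&(w[...,2]<105)&(w[...,1]>20)&(w[...,0]>-60);print(m.sum(),cv2.minAreaRect(w[m][:,:2].astype(np.float32)))
go(P(46.2,86.7,150),RT(0))"
```

```text
t: 19.35
tool_pos: [0.5169, 0.0916, 0.2011]
orientation: [-1.181, 1.299, -1.274]
force: [0.0, 0.6, -1.2]
opening: 0.0582
90 ((45.57456970214844, 87.62150573730469), (107.76072692871094, 72.5045166015625), 0.0771237388253212)
t 19.35 P [-23.2 124.7 201.1] F [ 0.   0.6 -1.2] open 0.0582 q [ 0.08 -0.03  1.71 -0.    1.49  1.75]
shift cm [3.69 4.96 7.1 ] turn deg [ 1.4  -0.7   0.31] shift if turned first [3.8  5.11 6.94]
```

```bash
python3 -m creep '[[[1,1,1,2,1.4,-0.7,0.3],[1,1,1,2,0,0,0],[1,1,1,2,0,0,0],[1,0.7,1,1.1,0,0,0],[1,0,1,0,0,0,0],[1,0,0,0,0,0,0],[1,0,0,0,0,0,0],[1,0,0,0,0,0,0]]]'
python3 -c "
from h import *
go(P(46.5,87.2,110),RT(0))"
```

```text
t: 20.15
tool_pos: [0.5793, 0.0425, 0.1323]
orientation: [-1.182, 1.293, -1.268]
force: [0.5, 1.1, -0.9]
opening: 0.0581
t 20.15 P [ 43.3  81.3 132.3] F [ 0.5  1.1 -0.9] open 0.0581 q [-0.01  0.17  1.63 -0.    1.37  1.65]
shift cm [-0.6   2.22  0.37] turn deg [ 1.27 -0.27  0.15] shift if turned first [-0.59  2.23  0.32]
```

```bash
python3 -m creep '[[[1,-0.6,0.5,0.3,1.3,-0.3,0],[1,0,0.5,0,0,0,0],[1,0,0.4,0,0,0,0],[1,0,0.3,0,0,0,0],[1,0,0,0,0,0,0],[1,0,0,0,0,0,0],[1,0,0,0,0,0,0],[1,0,0,0,0,0,0]]]'
python3 -c "
from h import *
go(P(46.5,87.2,109.5),RT(0))"
```

```text
t: 20.95
tool_pos: [0.5831, 0.0494, 0.1177]
orientation: [-1.166, 1.268, -1.276]
force: [-0.4, 0.9, -0.3]
opening: 0.0575
t 20.95 P [ 46.5  88.5 117.7] F [-0.4  0.9 -0.3] open 0.0575 q [-0.    0.17  1.66 -0.    1.31  1.66]
shift cm [ 0.13  0.82 -0.01] turn deg [-0.24  0.14  0.13] shift if turned first [ 0.13  0.82 -0.  ]
```

```bash
python3 -m creep '[[[1,0.1,0.3,0,-0.2,0,0],[1,0,0.2,0,0,0,0],[1,0,0.15,0,0,0,0],[1,0,0.1,0,0,0,0],[1,0,0,0,0,0,0],[1,0,0,0,0,0,0],[1,0,0,0,0,0,0],[1,0,0,0,0,0,0]]]'
python3 -c "
from h import *
go(P(46.5,87.2,109),RT(0))"
```

```text
t: 21.75
tool_pos: [0.5831, 0.0481, 0.1096]
orientation: [-1.169, 1.271, -1.274]
force: [-0.3, 1.4, -1.3]
opening: 0.0577
t 21.75 P [ 46.6  87.2 109.6] F [-0.3  1.4 -1.3] open 0.0577 q [-0.    0.18  1.66 -0.    1.3   1.65]
shift cm [ 0.    0.06 -0.01] turn deg [-0.02  0.12  0.13] shift if turned first [ 0.    0.06 -0.01]
```

```bash
python3 -m creep '[[[1,0,0.1,0,0,0,0],[1,0,0,0,0,0,0],[0.2,0,0,0,0,0,0],[0.2,0,0,0,0,0,0],[0.2,0,0,0,0,0,0],[0.2,0,0,0,0,0,0],[0.2,0,-1,0,0,0,0],[0.2,0,-3,0,0,0,0]]]'
python3 -m creep '[[[0.2,0,-4,0,0,0,0],[0.2,0,-4,0,0,0,0],[0.2,5,0,0,0,0,0],[0.2,5,0,0,0,0,0],[0.2,5,0,0,0,0,0],[0.2,5,0,0,0,0,0],[0.2,5,0,0,0,0,0],[0.2,0,0,0,0,0,0]]]'
python3 -c "
from h import *
go(P(46.5,87.2,109),RT(0))
d=cam('top','top11');e=cam('scene','scene11');lying(d)
w=toP(world(d));m=(w[...,2]>107)&(w[...,2]<122)&(abs(w[...,0]-45)<90)&(abs(w[...,1]-87)<70)
print(m.sum(),cv2.minAreaRect(w[m][:,:2].astype(np.float32)),np.median(w[m],0))
A=cv2.resize(d['frame'][135:245,215:315],(480,528),interpolation=cv2.INTER_CUBIC);c=proj(e,P(70,100,80)).astype(int)
B=cv2.resize(e['frame'][c[1]-44:c[1]+44,c[0]-25:c[0]+28],(318,528),interpolation=cv2.INTER_CUBIC);cv2.imwrite('pics/m11.png',np.hstack([A,B])[:,:,::-1])"
```

```text
t: 22.55
tool_pos: [0.5802, 0.0482, 0.1456]
orientation: [-1.175, 1.277, -1.271]
force: [-0.1, -0.5, 0.8]
opening: 0.0745
t: 23.35
tool_pos: [0.5628, -0.2046, 0.2437]
orientation: [-1.169, 1.258, -1.276]
force: [0.3, 1.1, 0.1]
opening: 0.0744
t 23.35 P [  48.6 -166.3  243.7] F [0.3 1.1 0.1] open 0.0744 q [-0.43  0.11  1.48 -0.    1.54  1.22]
shift cm [-25.42  13.32  -0.11] turn deg [-0.53  0.52  0.32] shift if turned first [-25.35  13.47  -0.21]
1318 ((36.21018600463867, 86.52409362792969), (180.87429809570312, 120.06828308105469), 0.1423143446445465) [-54.31821337  26.58086146  85.2582062 ] [126.68821215 146.67811626 104.9521236 ]
528 ((49.428836822509766, 85.62504577636719), (96.2414779663086, 58.016780853271484), 0.48389771580696106) [ 47.18817106  85.66552681 114.94408275]
```

View pics/m11.png

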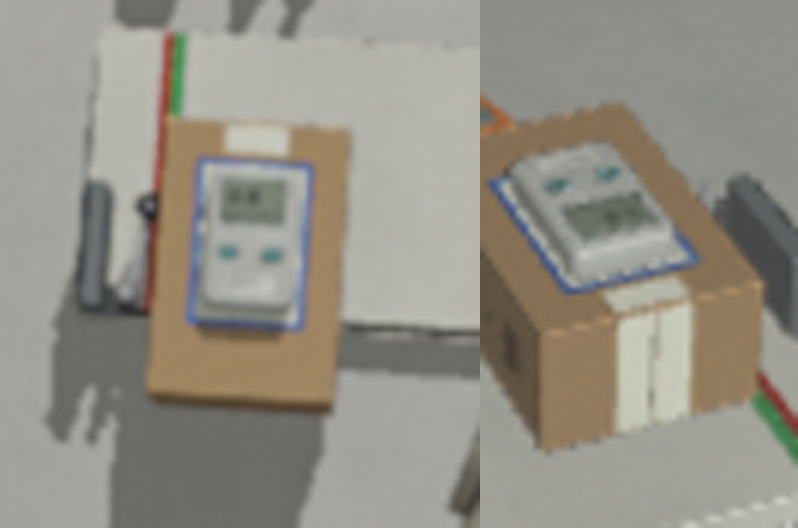

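The top crop shows the logger screen up, lengthwise inside the blue frame at (250,245), with the carton edge still over the green band. The gripper is clear, so I'm handing in.

```bash
python3 -c "
from h import *
d=cam('top');w=world(d);z=w[...,2]
for n,a in dict(roll=(365,395,245,270),spray=(375,410,115,140),pump=(390,420,175,195),f3=(160,185,165,187)).items():
  m=np.zeros(z.shape,bool);m[a[2]:a[3],a[0]:a[1]]=1;m&=z>.015;print(n,m.sum(),np.median(w[m],0).round(3))
print(robot.close_job())"
```

```text
roll 389 [ 0.352 -0.287  0.033]
spray 639 [ 0.717 -0.302  0.255]
pump 482 [ 0.548 -0.359  0.176]
f3 193 [0.624 0.341 0.098]
the job is handed in; nothing more can be done
None
```

The job is done and handed in at about 23.4 s of the 69 s allowed; no verdict was reported.

- **Carton:** I slid it upright against the step and pushed its top over. It lies on its back on the platform, marked face up, square to within about 0.2°. Its foot end overhangs the front step by about 54 mm, with its middle over the platform.
- **Switch:** I slid it sideways with both fingers until its left side was at platform y of about 144.5 mm by the top camera. In the close scene view taken at that position it looked nearer 142.5 mm. Both are over the green band, past the click at 140 and short of the red band. I did not measure the lever angle itself.
- **Logger:** The large light grey one is lengthwise on the field, screen up and released, within about 3 mm of its centre.

**What went wrong:** My first approach used a tilted tool and ran into the joint 2 limit. The gripper touched the carton with about 13 N and turned it about 20°. The carton stayed upright on the table, and I squared it up while pushing it to the step.

**Last checks:** After release the carton had not moved and the gripper was clear. I did not compare the bottles and label roll exactly before and after: the small bottle gave the same view. For the other three, the last view differs from the first in pixel count and so can't be compared directly. The arm never went low near any of them.

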